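# Close a specimen dish chamber on its dowels and hold it shut

## Task

Set the small glass dish with the brown specimen gently into the round recess of the black chamber base and let go of it; then fit the blue cover over it with its two end holes on the base's two dowels (either way round). Press the cover down against the sprung tray until it lies flush on the base all round, and finish while still holding it pressed shut with the gripper: if let go, the spring lifts it again. Leave the other things on the bench where they are.

Things in the scene. Friction and masses are not known exactly. Their poses are not given: they have to be found in the camera images.
- base: fixed black chamber base: steel foot 150 x 90 x 8 mm, on it a block 124 (x) x 56 (y) x 26 mm, its top 34 mm above the bench. Origin: centre of the underside, on the bench; z up. Steel dowels, 8 mm across, stand 20 mm above the block's top at x = +50 and -50 mm, y = 0; their last 4 mm taper to 4 mm across. In the middle a round recess, 39 mm across, holds a brass sprung tray
- seat (a point): point on the axis of the round recess, level with the top of the base block (34 mm above the bench); axes as the base's. The dowels stand 50 mm away along x, so fingers that set the dish down have most room if they stand to either side along y
- tray (a joint): sprung brass tray in the recess, in m pushed down from rest: 0 at rest, with its top 5 mm below the top of the block; about 0.005 when the cover lies flush over the dish; stop at 0.008. It starts to give at about 3.6 N, 8 N push it 5 mm; weight of dish and cover alone does not move it
- dish: small greenish glass dish filled with a brown specimen, 36 mm across, 16 mm tall, about 40 g; origin centre of its underside, z up; stands on the bench. On the tray at rest its lower 5 mm are in the recess and 11 mm stand above the block: hold it across the outside by its upper 8 mm or so, so that the fingertips stay clear of the block
- cover: blue cover 124 (x) x 56 (y) x 14 mm, about 120 g; origin centre of its underside, z up. 10 mm through holes at x = +50 and -50 mm, y = 0; a 28 mm window in the middle, under it a pocket 41 mm across, 6 mm deep, for the top of the dish. Starts right way up on the grey rest, long sides overhanging: grip across the 56 mm. On the dowels over the dish it rests 5 mm above the block until pressed
- rest: fixed grey block 110 (x) x 36 (y) x 18 mm on which the cover lies at the start; origin centre of its underside, z up
- objective_red: microscope objective standing nose down, black barrel with a red ring, 26 mm across, 42 mm tall; origin centre of its underside; bystander, leave alone
- objective_yellow: microscope objective standing nose down, black barrel with a yellow ring, 26 mm across, 42 mm tall; origin centre of its underside; bystander
- oil_bottle: small amber bottle, 32 mm across, 70 mm tall; origin centre of its underside; bystander
- stain_bottle: clear bottle with a blue cap, 44 mm across, 100 mm tall; origin centre of its underside; bystander
- petri: larger shallow glass plate, 90 mm across, 18 mm tall, empty; origin centre of its underside; bystander, not the specimen dish
- slide_box: green box with a grey lid, 87 x 62 x 32 mm; origin centre of its underside; bystander
- tweezers: steel tweezers lying flat, 120 mm long, 9 mm high; origin under their middle; bystander
Mind the look-alikes: they are no part of the job. Several things have the shape of the dish; the one meant has the colours described above.

How it is judged (in metres and radians):
On the way, in this order (a step that is already met when the one before it is completed fails the run):
1. the dish sits in the recess, level, and is let go (horizontal distance between dish and seat below 0.004 m and angle between dish's own z axis and vertical below 0.12 rad and z of dish in the frame of seat below -0.003 m and contact force between the fingers and dish below 0.2 N and linear speed of dish below 0.02 m/s), for 0.2 s.
2. the cover is on both dowels over the dish (horizontal distance between dish and seat below 0.004 m and angle between dish's own z axis and vertical below 0.12 rad and z of dish in the frame of seat below -0.003 m and horizontal distance between cover and seat below 0.003 m and angle between the x axis of cover and the x axis of base, either way round below 0.06 rad and angle between cover's own z axis and vertical below 0.08 rad and z of cover in the frame of seat below 0.012 m), for 0.1 s.
At the end, for the whole second after the job is handed in: Through the last second: dish in the recess, level, within 4 mm of its axis, tray pushed down over 3.5 mm; cover on both dowels, centred to 3 mm, square to 0.06 rad, at rest, within 1.5 mm of the base, pressing the dish with over 3 N, and the fingers on it with over 2 N (horizontal distance between dish and seat below 0.004 m and angle between dish's own z axis and vertical below 0.12 rad and z of dish in the frame of seat below -0.003 m and horizontal distance between cover and seat below 0.003 m and angle between the x axis of cover and the x axis of base, either way round below 0.06 rad and angle between cover's own z axis and vertical below 0.08 rad and z of cover in the frame of seat between -0.004 and 0.0015 m and value of joint tray above 0.0035 m and contact force between cover and dish above 3 N and contact force between the fingers and cover above 2 N and linear speed of cover below 0.01 m/s); the arm keeps its last pose, push and grip.
It fails at once if a bystander was moved more than 30 mm (distance of any of objective_red, objective_yellow, oil_bottle, stain_bottle, petri, slide_box, tweezers from where it was at the start of the episode above 0.03 m).
It fails at once if the glass dish was dropped (contact force between the fingers and dish below 0.05 N and linear speed of dish above 0.5 m/s).
It fails at once if the glass dish was tipped over (angle between dish's own z axis and vertical above 0.7 rad).
It also fails if it takes over 72 s, if anything falls off the work surface, if the arm or the gripper's body presses on something with over 40 N, if the wrist force passes 120 N, or if a joint passes its speed limit or range.

## Robot

A 6-joint arm with a two-finger parallel gripper is mounted at the origin on the work surface. World frame = base frame: x ahead of the robot, y to its left, z up, the work surface at z = 0. Lengths are in mm, angles in rad, forces in N, time in s.
With the tool pointing down it reaches from about 350 to 875 mm from the base axis. Payload 4.2 kg.
Tool frame: the origin (TCP) lies on the centre line of the jaws, within the pads' length; the fingertips stand 14 mm ahead of it and the grasp point (between the pads) lies 5 mm behind it (tcp_to_tips is the distance from the TCP to the fingertips, in mm); z points along the fingers, y is the direction in which the jaws open and shut (so a half turn about z gives the same grasp; the last joint's range is limited). The gripper opens to 85 mm and grips with 20 to 120 N. Pads are 22 mm wide; open, the fingers measure 114 mm over their backs; the gripper's body (76 mm by 85 mm) begins 54 mm behind the grasp point. The pads swing forward as they close: fully open they stand 13 mm farther back than shut.
Start: joints at [1.608, 0.385, 0.008, 0, -1.194, -0.259], TCP at [137.46, 609.675, 245.312] pointing down, gripper open.
Joint ranges: [-3.14, 3.14], [-1.21, 2.06], [-1.07, 1.41], [-3.16, 2.05], [-2.99, -0.16], [-3.1, 3.1]. Speed limits (rad/s): [2.79, 2.79, 3.14, 3.14, 3.14, 3.14].

## Interface

Orientations are given as a unit quaternion [x, y, z, w].
In Python, from bench import read_state, get_image, job_done, tcp_to_tips gives the robot as it stands. The module is installed in compiled form; this text tells all that it offers.
- The arm moves only by the tool play_rows, never from a script. Its argument "targets" is a list of rows, each an object of numbers: "gripper": the gripper's target within -1 to 1 (shut at 1, half-way at 0, fully open at -1); "tx", "ty", "tz": the shift along the tool's x, y, z scaled (see below); "spin": the turn about the tool's z scaled (see below). A call has 1 to 12 rows; each row is the pose to reach, as a shift and turn from the pose commanded when the call began, along the tool's axes at that moment; what a row does not reach only later rows make up. The controller multiplies each number of a shift by 0.25 m and each number of a turn by pi/4 rad. A row lasts 1/8 s, in which the tool goes at most 62.5 mm and 10.7 degrees, less where a joint would pass 70% of its speed; a pose out of reach is approached as far as the arm can. A call with a number of a shift or a turn outside -1 to 1 is refused whole. A call with a gripper value outside its range is refused whole. The fingers move at their own pace and stop on an object; the grip force is fixed at half the most. Time passes only in rows, so rows that repeat a pose let the fingers close. It gives the time, the measured TCP pose, the force and the opening at its end, in the units of the state.
- read_state(): the state, without advancing time (a new reading comes with each control period).
- get_image(name): name is "scene" or "top" or "wrist"; returns a dict with "frame" (420x560x3 uint8, red, green, blue), "depth" (420x560 float32, mm along the optical axis (not along the pixel's ray), 0 where there is no reading), "mtx" (3x3 intrinsics, pixels), "world_to_cam" (4x4, takes a point from world to camera coordinates). Camera axes: x right, y up, looking along -z (the intrinsics and any distortion apply to the point x, -y, -z); pixel columns grow to the right and rows downward; lengths in mm; the calibration is good to about 2 mm. A picture is of the moment at which its call begins.
- job_done(): hands the job in, once; it reports no verdict.
The state is a dict: "clock": time; "joints": joint angles; "joint_vel": joint speeds; "joint_efforts": joint torques, N m; "position": TCP position; "ee_rot": TCP orientation; "contact_force": force on the tool from outside, world axes, zero at the start; "wrist_torque": the same for the moment, N m; "gripper_width": finger opening in mm.
Only numpy, scipy, OpenCV 4.12 (cv2) and the standard library are available. Lean on these libraries where they do the work, as an engineer would, in place of code of your own. Each camera call takes 0.05 s, during which the arm holds its last target.

## Working session

There is one attempt and no reset: what is moved stays moved. The work goes in short steps, Python scripts to look and compute and a tool call to move; the robot and the scene stay as the last step left them, time stands still between calls to the robot, and variables do not carry over. Pictures are saved under pics/ and viewed, and the job is handed in when it is done.

Besides the shell and the picture viewer there is one more tool, called after "Request:" by a JSON object that holds its "fn" and its "kwargs". play_rows: Moves the arm, as the interface text tells. Its arguments: {"type":"object","properties":{"targets":{"type":"array","items":{"type":"object","properties":{"gripper":{"type":"number"},"tx":{"type":"number","minimum":-1,"maximum":1},"ty":{"type":"number","minimum":-1,"maximum":1},"tz":{"type":"number","minimum":-1,"maximum":1},"spin":{"type":"number","minimum":-1,"maximum":1}}}}},"required":["targets"]}

```bash
mkdir -p pics
python3 - <<'E'
from bench import *
import cv2,numpy as np
print(read_state()); print(tcp_to_tips)
for n in("scene","top"):
    r=get_image(n); cv2.imwrite(f"pics/{n}0.png",cv2.resize(r["frame"][:,:,::-1],(800,600),interpolation=cv2.INTER_CUBIC)); print(n,r["mtx"].tolist(),np.round(r["world_to_cam"],3).tolist())
E
```

```text
{'clock': 0.0, 'joints': array([ 1.60762437e+00,  3.85580147e-01,  6.63050089e-03, -4.89392366e-04,
       -1.19401400e+00, -2.58628707e-01]), 'joint_vel': array([ 1.66191660e-05,  1.07416220e-03, -1.66984712e-03, -8.51731178e-04,
        1.07900828e-03,  8.93763127e-04]), 'joint_efforts': array([-2.86503300e-04, -3.92293489e+01,  1.88398451e+01,  4.18627247e+00,
       -4.60710391e-03,  2.84233197e-07]), 'position': array([137.33498567, 609.15781639, 244.21057263]), 'ee_rot': array([ 9.93846253e-01, -1.10762803e-01, -6.54507701e-05,  1.10533446e-03]), 'contact_force': array([ 0.44777959, -0.63490363, -0.17412525]), 'wrist_torque': array([-0.03787829,  0.02376486,  0.00862289]), 'gripper_width': 85.5158989978749}
14.0
scene [[390.55443153251815, 0.0, 266.8263730843996], [0.0, 390.55443153251815, 210.02977729005295], [0.0, 0.0, 1.0]] [[-0.813, 0.582, 0.019, 449.967], [-0.351, -0.517, 0.78, 147.579], [0.464, 0.628, 0.625, -1452.496], [0.0, 0.0, 0.0, 1.0]]
top [[422.7123618995061, 0.0, 275.94430823886967], [0.0, 422.7123618995061, 203.10493915618866], [0.0, 0.0, 1.0]] [[0.024, -1.0, -0.004, -16.662], [0.991, 0.023, 0.131, -577.405], [-0.131, -0.007, 0.991, -1050.451], [0.0, 0.0, 0.0, 1.0]]
```

View pics/scene0.png

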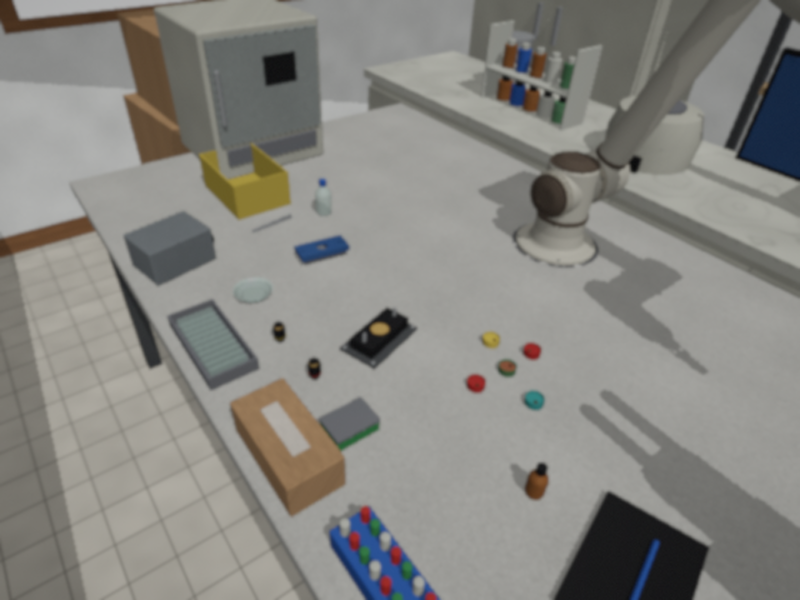

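View pics/top0.png

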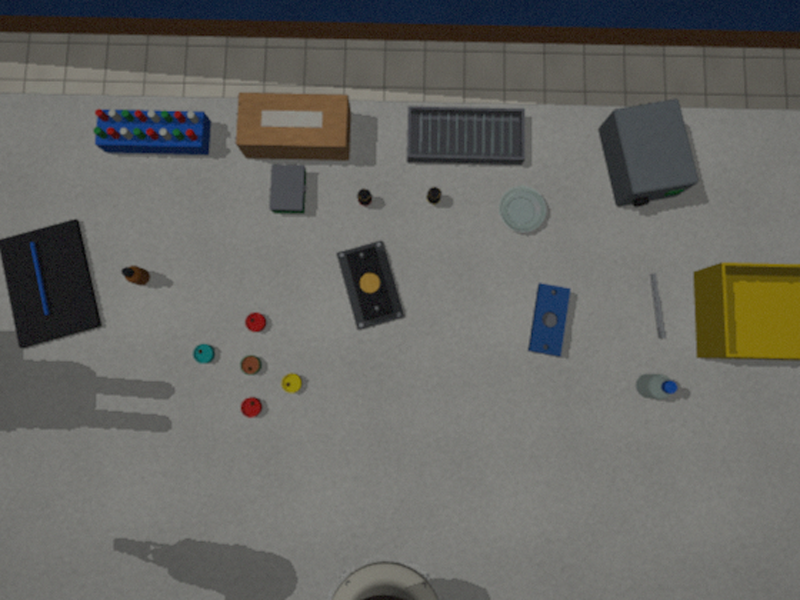

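The brown dish candidates in the top view (800x600 pixels) are brown-in-green (251,365), red (256,322), red (251,407), yellow (291,383) and teal (204,353). The brown one with a greenish rim fits the description, so I'll enlarge a crop to confirm it.

```bash
cat > h.py <<'E'
from bench import *
import cv2,numpy as np
from scipy.spatial.transform import Rotation as R
def ray(r,u,v,z):
    W=r["world_to_cam"]; K=r["mtx"]; Rm=W[:3,:3]; c=-Rm.T@W[:3,3]
    d=np.linalg.inv(K)@np.array([u,v,1.]); d=Rm.T@np.array([d[0],-d[1],-d[2]])
    return c+d*(z-c[2])/d[2]
def proj(r,p):
    q=(r["world_to_cam"]@np.append(p,1))[:3]; w=r["mtx"]@np.array([q[0],-q[1],-q[2]]); return w[:2]/w[2]
def tool(dw):
    s=read_state(); return R.from_quat(s["ee_rot"]).inv().apply(dw)
E
python3 - <<'E'
from h import *
r=get_image("top"); f=r["frame"]; hsv=cv2.cvtColor(f,cv2.COLOR_RGB2HSV)
c=f[215:295,130:220][:,:,::-1]; cv2.imwrite("pics/crop1.png",cv2.resize(c,None,fx=6,fy=6,interpolation=cv2.INTER_CUBIC))
def blobs(m,z,name,mn=15):
    cs,_=cv2.findContours(m,cv2.RETR_EXTERNAL,cv2.CHAIN_APPROX_NONE)
    for k in cs:
        if cv2.contourArea(k)<mn: continue
        rc=cv2.minAreaRect(k); M=cv2.moments(k); u,v=M['m10']/M['m00'],M['m01']/M['m00']
        box=[ray(r,*p,z)[:2].round(1).tolist() for p in cv2.boxPoints(rc)]
        print(name,round(u,1),round(v,1),'A',cv2.contourArea(k),ray(r,u,v,z)[:2].round(1),'rc',ray(r,*rc[0],z)[:2].round(1),box)
roi=np.zeros(f.shape[:2],np.uint8); roi[150:300,125:420]=255
blobs(cv2.inRange(hsv,(105,120,40),(125,255,255))&roi,32,'blue')
blobs(cv2.inRange(hsv,(0,0,0),(180,255,60))&roi,34,'dark',80)
blobs(cv2.inRange(hsv,(10,100,90),(25,255,255))&roi,29,'brass/brown')
blobs(cv2.inRange(hsv,(3,60,50),(25,255,255))&roi,16,'brown')
print(hsv[255:258,172:180].tolist())
c=f[160:240,230:290][:,:,::-1]; cv2.imwrite("pics/crop2.png",cv2.resize(c,None,fx=7,fy=7,interpolation=cv2.INTER_CUBIC))
E
```

```text
blue 384.2 223.5 A 969.0 [ 532.1 -282.7] rc [ 532.1 -282.7] [[475.6, -245.3], [596.8, -264.6], [589.3, -320.7], [468.4, -300.6]]
dark 259.3 199.3 A 1674.5 [587.   40.1] rc [587.5  40.8] [[643.7, 103.4], [669.6, 21.5], [532.1, -20.9], [507.0, 59.8]]
brass/brown 175.9 256.0 A 18.0 [436.5 249.3] rc [438.  250.8] [[431.6, 268.4], [456.6, 254.9], [444.5, 233.1], [419.6, 246.7]]
brass/brown 258.3 197.6 A 137.5 [592.1  43. ] rc [592.5  42.6] [[609.2, 60.0], [610.0, 26.1], [575.8, 25.2], [575.0, 59.0]]
brown 174.9 255.1 A 114.0 [438.9 255.1] rc [439.1 254.9] [[437.3, 276.8], [461.0, 254.8], [440.9, 232.9], [417.3, 255.0]]
brown 258.5 197.6 A 159.5 [594.1  43.2] rc [593.7  43.8] [[592.4, 70.8], [621.0, 44.0], [595.0, 16.9], [566.5, 43.7]]
[[[10, 163, 105], [8, 158, 103], [9, 163, 102], [8, 158, 105], [9, 161, 108], [10, 166, 106], [10, 165, 105], [10, 153, 105]], [[10, 167, 101], [9, 165, 99], [10, 172, 89], [8, 150, 92], [8, 167, 98], [9, 164, 104], [11, 171, 103], [8, 148, 105]], [[9, 153, 107], [8, 169, 83], [12, 148, 62], [9, 139, 55], [10, 159, 85], [10, 159, 104], [9, 160, 105], [8, 158, 105]]]
```

View pics/crop1.png

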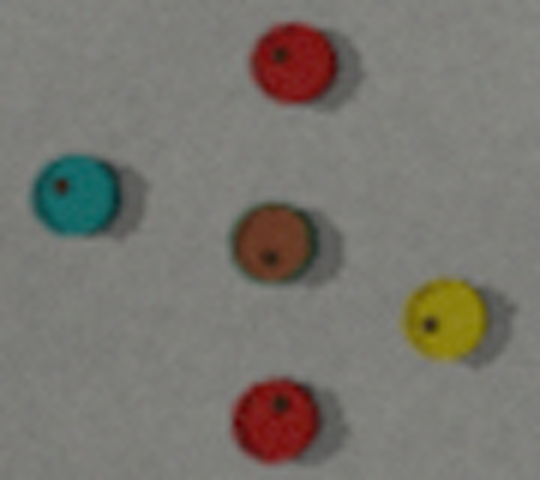

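View pics/crop2.png

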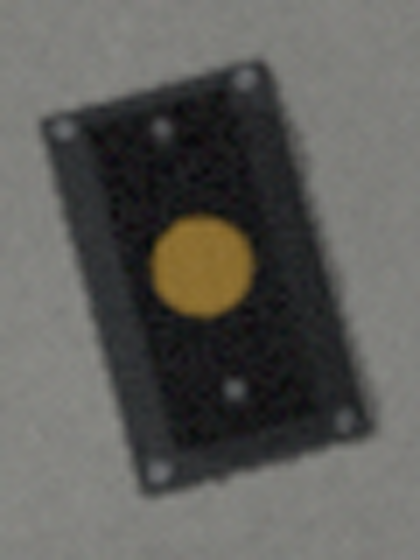

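The crop shows one brown-filled, green-rimmed dish, at native top pixel (175,255), in the middle of four solid-coloured caps: red, red, teal and yellow. That's the target. I'll grip along the free diagonal, so the fingers pass between its neighbours.

Run:
```python
from h import *
s=read_state(); d=tool(np.array([439,255,190])-s["position"]); print(d, d/250)
```

```text
[372.19737468 279.13156283  54.97334288] [1.4887895  1.11652625 0.21989337]
```

Request:
{"fn": "play_rows", "kwargs": {"targets": [{"tx": 0.15,"ty": 0.11,"spin": -0.15,"gripper": -0.4},{"tx": 0.3,"ty": 0.22,"spin": -0.3,"gripper": -0.4},{"tx": 0.45,"ty": 0.33,"spin": -0.4,"gripper": -0.4},{"tx": 0.6,"ty": 0.45,"spin": -0.5,"gripper": -0.4},{"tx": 0.75,"ty": 0.56,"spin": -0.6,"gripper": -0.4},{"tx": 0.9,"ty": 0.67,"spin": -0.7,"gripper": -0.4},{"tx": 1.0,"ty": 0.78,"spin": -0.8,"gripper": -0.4},{"tx": 1.0,"ty": 0.78,"spin": -1.0,"gripper": -0.4},{"tx": 1.0,"ty": 0.78,"spin": -1.0,"gripper": -0.4}]}}

```text
invalid input
```

Run:
```python
from h import *
s=read_state(); d=tool(np.array([439,255,190])-s["position"]); print(s["position"],s["gripper_width"],d/250, R.from_quat(s["ee_rot"]).as_matrix().round(3))
```

```text
[137.38709275 609.3035693  244.46116476] 85.36603784625473 [1.4887895  1.11652625 0.21989337] [[ 0.975 -0.22  -0.   ]
 [-0.22  -0.975 -0.002]
 [ 0.     0.002 -1.   ]]
```

Request:
{"fn": "play_rows", "kwargs": {"targets": [{"tx": 0.15,"ty": 0.11,"tz": 0,"spin": -0.15,"gripper": -0.4},{"tx": 0.3,"ty": 0.22,"tz": 0,"spin": -0.3,"gripper": -0.4},{"tx": 0.45,"ty": 0.33,"tz": 0,"spin": -0.4,"gripper": -0.4},{"tx": 0.6,"ty": 0.45,"tz": 0,"spin": -0.5,"gripper": -0.4},{"tx": 0.75,"ty": 0.56,"tz": 0,"spin": -0.6,"gripper": -0.4},{"tx": 0.9,"ty": 0.67,"tz": 0,"spin": -0.7,"gripper": -0.4},{"tx": 1.0,"ty": 0.78,"tz": 0,"spin": -0.8,"gripper": -0.4},{"tx": 1.0,"ty": 0.78,"tz": 0,"spin": -1.0,"gripper": -0.4},{"tx": 1.0,"ty": 0.78,"tz": 0,"spin": -1.0,"gripper": -0.4}]}}

```text
clock: 1.27
position: [338.6, 364.0, 245.2]
ee_rot: [0.961, 0.277, -0.0, 0.0]
contact_force: [-0.0, -0.4, 0.2]
gripper_width: 59.8
```

Run:
```python
from h import *
s=read_state(); d=tool(np.array([439,255,190])-s["position"]); print(s["position"],s["gripper_width"],d/250, R.from_quat(s["ee_rot"]).as_matrix().round(3),s["joints"])
```

```text
[338.60581963 363.97139477 245.21827927] 59.78436885878451 [0.1082207  0.58271692 0.22084907] [[ 0.847  0.532 -0.   ]
 [ 0.532 -0.847 -0.   ]
 [-0.     0.    -1.   ]] [ 1.14866865e+00  1.66472057e-01 -2.97484773e-01 -1.46404393e-04
 -1.10704245e+00  9.83109928e-01]
```

Request:
{"fn": "play_rows", "kwargs": {"targets": [{"tx": 0.04,"ty": 0.2,"tz": 0.07,"spin": -0.06,"gripper": -0.4},{"tx": 0.08,"ty": 0.4,"tz": 0.14,"spin": -0.06,"gripper": -0.4},{"tx": 0.108,"ty": 0.583,"tz": 0.22,"spin": -0.06,"gripper": -0.4},{"tx": 0.108,"ty": 0.583,"tz": 0.22,"spin": -0.06,"gripper": -0.4},{"tx": 0.108,"ty": 0.583,"tz": 0.22,"spin": -0.06,"gripper": -0.4}]}}

```text
clock: 1.9
position: [439.2, 256.2, 190.4]
ee_rot: [0.954, 0.3, 0.0, -0.0]
contact_force: [-0.6, 0.9, 0.7]
gripper_width: 60.0
```

Run:
```python
from h import *
s=read_state(); print(s["position"])
r=get_image("wrist"); cv2.imwrite("pics/w1.png",r["frame"][:,:,::-1]); print(r["mtx"].tolist(),np.round(r["world_to_cam"],3).tolist())
print(proj(r,[439,255,16]), proj(r,s["position"]))
```

```text
[439.20905172 256.19746235 190.3742482 ]
[[313.4689900392278, 0.0, 278.6933839183457], [0.0, 313.4689900392278, 209.60428750380458], [0.0, 0.0, 1.0]] [[0.573, -0.819, -0.0, -41.465], [0.775, 0.542, -0.326, -454.803], [0.267, 0.187, 0.945, -494.001], [0.0, 0.0, 0.0, 1.0]]
[279.95751637 191.37130385] [279.49713944 289.0315492 ]
```

View pics/w1.png

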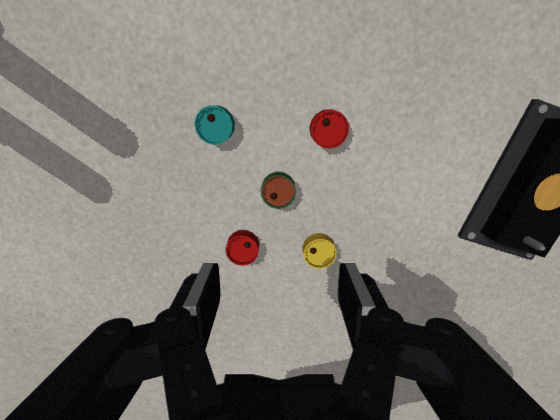

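The wrist view shows the brown dish at (278,190), close to the predicted (280,191). The caps sit diagonally off the finger line at (242,247), (320,250), (214,125) and (329,128). Next I'll refine the dish centre and check the fingertip height from depth.

Run:
```python
from h import *
s=read_state(); r=get_image("wrist"); f=r["frame"]; hsv=cv2.cvtColor(f,cv2.COLOR_RGB2HSV); D=r["depth"]
m=cv2.inRange(hsv,(3,90,50),(16,220,255)); m[:150]=0;m[230:]=0;m[:,:250]=0;m[:,310:]=0
cs,_=cv2.findContours(m,cv2.RETR_EXTERNAL,cv2.CHAIN_APPROX_NONE); k=max(cs,key=cv2.contourArea)
c=cv2.minEnclosingCircle(k); e=cv2.fitEllipse(k); print(c,e, D[190,278])
for z in(14,16): print(z,ray(r,*e[0],z))
W=r["world_to_cam"]; 
def pt(u,v):
    z=D[v,u]; K=r["mtx"]; q=np.array([(u-K[0,2])/K[0,0]*z,-(v-K[1,2])/K[1,1]*z,-z]); return W[:3,:3].T@(q-W[:3,3])
for u,v in((278,190),(270,183),(210,268),(345,268),(355,270),(214,285),(204,266),(370,300)): print(u,v,D[v,u],pt(u,v).round(1),(R.from_quat(s["ee_rot"]).inv().apply(pt(u,v)-s["position"])).round(1))
# finger depth nearest tip: 
fm=(D>0)&(D<300); 
P=[(R.from_quat(s["ee_rot"]).inv().apply(pt(u,v)-s["position"])) for v,u in np.argwhere(fm)]; P=np.array(P); print(P[:,2].max(),np.percentile(P[:,2],[90,99,99.9]))
b=P[P[:,2]>-10]; print(b.min(0),b.max(0))
```

```text
((278.375, 191.25), 15.714842796325684) ((278.3149108886719, 191.04660034179688), (28.596460342407227, 30.85533905029297), 94.06846618652344) 316.92487
14 [437.7345928 256.719966   14.       ]
16 [438.19301507 257.03769499  16.        ]
278 190 316.92487 [438.2 257.5  13.1] [ -0.4  -1.1 177.6]
270 183 316.8815 [439.1 267.9  10.9] [  6.3  -9.2 179.9]
210 268 145.41173 [429.7 289.5 190.6] [ 11.1 -32.2   0.2]
345 268 145.40945 [465.7 238.2 190.6] [11.2 30.4  0.2]
355 270 142.94698 [468.3 235.1 193. ] [11.6 34.4 -2.3]
214 285 144.5477 [425.2 283.8 193.9] [  4.2 -30.2  -3.1]
204 266 147.60796 [427.6 292.1 188.3] [ 10.9 -35.6   2.4]
370 300 122.33332 [468.3 234.1 215. ] [ 11.   35.3 -24.3]
194.318249412808 [191.7736537  192.68598987 193.32175728]
[ -48.73450281 -267.18165738   -9.9958868 ] [169.01481862 267.70976392 194.31824941]
```

Run:
```python
from h import *
s=read_state(); r=get_image("wrist"); D=r["depth"];W=r["world_to_cam"];K=r["mtx"]
v,u=np.indices(D.shape); q=np.stack([(u-K[0,2])/K[0,0]*D,-(v-K[1,2])/K[1,1]*D,-D],-1).reshape(-1,3)
p=(q-W[:3,3])@W[:3,:3]; t=R.from_quat(s["ee_rot"]).inv().apply(p-s["position"])
t=t[(D.reshape(-1)>0)&(t[:,2]<100)]; print(np.sort(t[:,2])[-15:]); 
for a in(-12,-5,0,3,6): k=t[t[:,2]>a]; print(a,len(k),k.min(0) if len(k) else 0,k.max(0) if len(k) else 0)
```

```text
[8.21697385 8.28729664 8.31131522 8.39358831 8.43093904 8.45471743
 8.61544879 8.75006596 8.76095627 8.97141252 9.04198892 9.13163039
 9.45700094 9.909201   9.9267433 ]
-12 1804 [-11.37481022 -44.21910139 -11.99017427] [12.12020048 43.17434228  9.9267433 ]
-5 1013 [-11.25840237 -43.9549995   -4.99857754] [11.91030745 42.95917392  9.9267433 ]
0 522 [-1.09704768e+01 -4.22704430e+01  1.17656795e-02] [11.91030745 41.63959627  9.9267433 ]
3 273 [-10.90868502 -40.7959428    3.00244204] [11.64272734 35.87421222  9.9267433 ]
6 92 [-10.90868502 -34.51376458   6.01315684] [10.63285514 33.00596845  9.9267433 ]
```

Request:
{"fn": "play_rows", "kwargs": {"targets": [{"tx": -0.002,"ty": -0.004,"tz": 0.2,"spin": 0,"gripper": -0.4},{"tx": -0.002,"ty": -0.004,"tz": 0.4,"spin": 0,"gripper": -0.4},{"tx": -0.002,"ty": -0.004,"tz": 0.55,"spin": 0,"gripper": -0.4},{"tx": -0.002,"ty": -0.004,"tz": 0.62,"spin": 0,"gripper": -0.4},{"tx": -0.002,"ty": -0.004,"tz": 0.66,"spin": 0,"gripper": -0.4},{"tx": -0.002,"ty": -0.004,"tz": 0.682,"spin": 0,"gripper": -0.4},{"tx": -0.002,"ty": -0.004,"tz": 0.682,"spin": 0,"gripper": -0.4}]}}

```text
clock: 2.92
position: [438.3, 256.7, 20.2]
ee_rot: [0.954, 0.301, 0.0, -0.0]
contact_force: [-0.7, -0.4, 0.5]
gripper_width: 59.8
```

Run:
```python
from h import *
s=read_state(); print(s["position"])
r=get_image("wrist"); cv2.imwrite("pics/w2.png",r["frame"][:,:,::-1])
```

```text
[438.29632391 256.69709332  20.22899214]
```

View pics/w2.png

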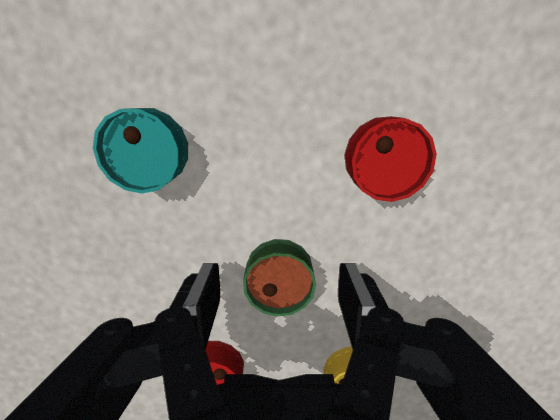

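The dish is centred between the pads at about (280,281), and the caps are clear of the fingers. Closing now.

Request:
{"fn": "play_rows", "kwargs": {"targets": [{"tx": 0,"ty": 0,"tz": 0,"spin": 0,"gripper": 0.0},{"tx": 0,"ty": 0,"tz": 0,"spin": 0,"gripper": 0.3},{"tx": 0,"ty": 0,"tz": 0,"spin": 0,"gripper": 1},{"tx": 0,"ty": 0,"tz": 0,"spin": 0,"gripper": 1},{"tx": 0,"ty": 0,"tz": 0,"spin": 0,"gripper": 1},{"tx": 0,"ty": 0,"tz": 0,"spin": 0,"gripper": 1}]}}

```text
clock: 3.72
position: [438.5, 256.5, 20.9]
ee_rot: [0.954, 0.301, 0.001, -0.0]
contact_force: [-1.1, -1.1, 5.8]
gripper_width: 33.2
```

Run:
```python
from h import *
s=read_state(); print(s["position"],s["gripper_width"])
r=get_image("wrist"); cv2.imwrite("pics/w3.png",r["frame"][150:400,140:420,::-1])
```

```text
[438.47076284 256.52431426  20.91821624] 33.22223998237065
```

View pics/w3.png

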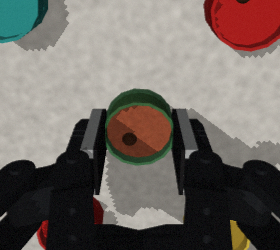

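Request:
{"fn": "play_rows", "kwargs": {"targets": [{"tx": 0,"ty": 0,"tz": -0.02,"spin": 0,"gripper": 1},{"tx": 0,"ty": 0,"tz": -0.06,"spin": 0,"gripper": 1},{"tx": 0,"ty": 0,"tz": -0.15,"spin": 0,"gripper": 1},{"tx": 0,"ty": 0,"tz": -0.3,"spin": 0,"gripper": 1},{"tx": 0,"ty": 0,"tz": -0.45,"spin": 0,"gripper": 1},{"tx": 0,"ty": 0,"tz": -0.45,"spin": 0,"gripper": 1}]}}

```text
clock: 4.53
position: [439.7, 257.7, 136.0]
ee_rot: [0.954, 0.301, 0.004, -0.002]
contact_force: [-0.5, -0.5, -1.3]
gripper_width: 32.8
```

Run:
```python
from h import *
s=read_state(); print(s["position"],s["gripper_width"],s["contact_force"])
r=get_image("wrist"); f=r["frame"]; cv2.imwrite("pics/w4.png",cv2.resize(f[210:360,180:380,::-1],None,fx=3,fy=3,interpolation=cv2.INTER_CUBIC))
cv2.imwrite("pics/w4f.png",f[:,:,::-1])
D=r["depth"];W=r["world_to_cam"];K=r["mtx"]
v,u=np.indices(D.shape); q=np.stack([(u-K[0,2])/K[0,0]*D,-(v-K[1,2])/K[1,1]*D,-D],-1)
p=((q.reshape(-1,3)-W[:3,3])@W[:3,:3]); t=R.from_quat(s["ee_rot"]).inv().apply(p-s["position"]).reshape(420,560,3)
for vv in range(245,320,6): print(vv,t[vv,280].round(1))
```

```text
[439.66109443 257.66061642 136.02350276] 32.79608614525105 [-0.48988888 -0.46805166 -1.25910256]
245 [16.5  0.3 13.8]
251 [16.7  0.2  6.6]
257 [11.7  0.3 10.1]
263 [8.9 0.3 9.2]
269 [ 5.1  0.3 10. ]
275 [ 1.5  0.3 10.2]
281 [-2.2  0.3 10.6]
287 [-4.8  0.3  9.2]
293 [-9.2  0.3 10.4]
299 [-12.2   0.3   9.6]
305 [-16.    0.3   9.7]
311 [-16.4   0.3   5.3]
317 [-121.3    1.   135.2]
```

View pics/w4.png

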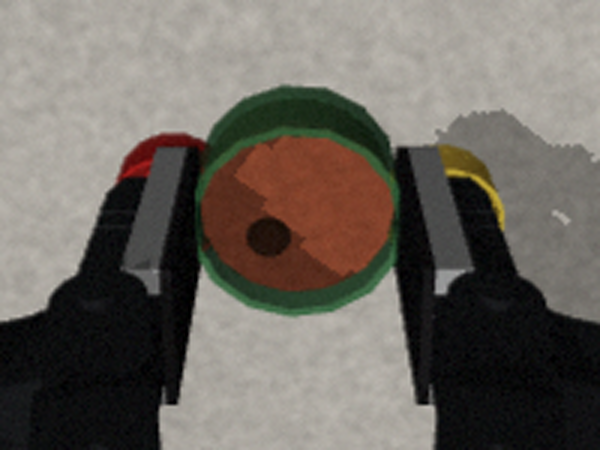

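View pics/w4f.png

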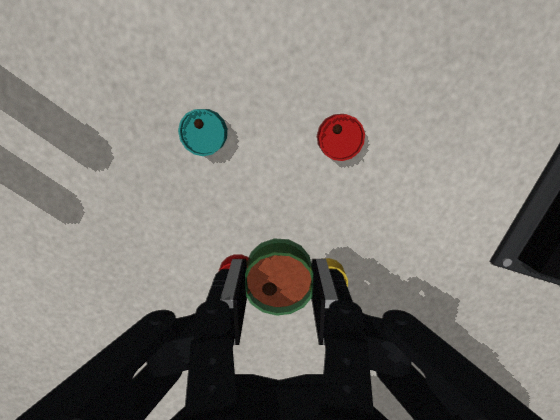

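The dish is held level. Its rim centre is at tool x≈0, y≈0.3 mm and its underside is about 20.7 mm ahead of the TCP. I'm moving back from the base to measure it with the wrist camera.

Request:
{"fn": "play_rows", "kwargs": {"targets": [{"tx": 0,"ty": 0.1,"tz": -0.1,"spin": 0.1,"gripper": 1},{"tx": -0.04,"ty": 0.25,"tz": -0.2,"spin": 0.2,"gripper": 1},{"tx": -0.08,"ty": 0.42,"tz": -0.216,"spin": 0.3,"gripper": 1},{"tx": -0.12,"ty": 0.6,"tz": -0.216,"spin": 0.4,"gripper": 1},{"tx": -0.16,"ty": 0.78,"tz": -0.216,"spin": 0.4,"gripper": 1},{"tx": -0.165,"ty": 0.92,"tz": -0.216,"spin": 0.4,"gripper": 1},{"tx": -0.165,"ty": 0.995,"tz": -0.216,"spin": 0.4,"gripper": 1},{"tx": -0.165,"ty": 0.995,"tz": -0.216,"spin": 0.4,"gripper": 1},{"tx": -0.165,"ty": 0.995,"tz": -0.216,"spin": 0.4,"gripper": 1}]}}

```text
clock: 5.7
position: [546.4, 29.3, 185.8]
ee_rot: [0.989, 0.148, -0.001, -0.0]
contact_force: [-0.4, 0.4, -0.9]
gripper_width: 32.9
```

Run:
```python
from h import *
s=read_state(); print(s["position"],s["gripper_width"],s["joint_vel"].round(3))
r=get_image("wrist"); f=r["frame"]
cv2.imwrite("pics/w5.png",f[:,:,::-1]); np.save("d5.npy",r["depth"])
```

```text
[546.41164109  29.30060466 185.75939955] 32.88497138364837 [ 0.01  -0.009 -0.     0.001  0.     0.   ]
```

View pics/w5.png

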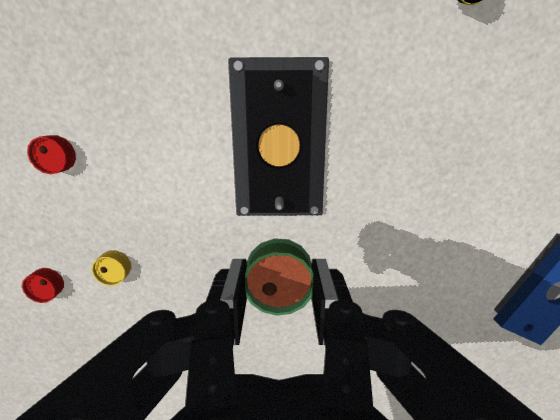

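The base is at (279,145) in the wrist view, with its dowels near (278,84) and (279,203). I'll measure the dowel tips and tray precisely.

Run:
```python
from h import *
s=read_state(); r=get_image("wrist"); f=r["frame"]; hsv=cv2.cvtColor(f,cv2.COLOR_RGB2HSV)
a=cv2.resize(f[70:110,258:300,::-1],None,fx=9,fy=9,interpolation=cv2.INTER_CUBIC); b=cv2.resize(f[185:225,258:300,::-1],None,fx=9,fy=9,interpolation=cv2.INTER_CUBIC)
cv2.imwrite("pics/dow.png",np.hstack([a,b]))
m=cv2.inRange(hsv,(12,100,90),(28,255,255)); m[:100]=0;m[190:]=0;m[:,:240]=0;m[:,320:]=0
cs,_=cv2.findContours(m,cv2.RETR_EXTERNAL,cv2.CHAIN_APPROX_NONE);k=max(cs,key=cv2.contourArea);e=cv2.fitEllipse(k);x,y,w,h=cv2.boundingRect(k);print(e,x,y,w,h)
print('brass far edge z29',ray(r,e[0][0],y,29),'near edge z34',ray(r,e[0][0],y+h,34),'ctr29',ray(r,*e[0],29))
D=r["depth"]
```

```text
((278.94189453125, 145.12913513183594), (40.600860595703125, 40.852420806884766), 1.1161704063415527) 259 125 41 42
brass far edge z29 [607.87014871  48.65420099  29.        ] near edge z34 [573.08696786  37.94112386  34.        ] ctr29 [591.12670644  43.49635577  29.        ]
```

View pics/dow.png

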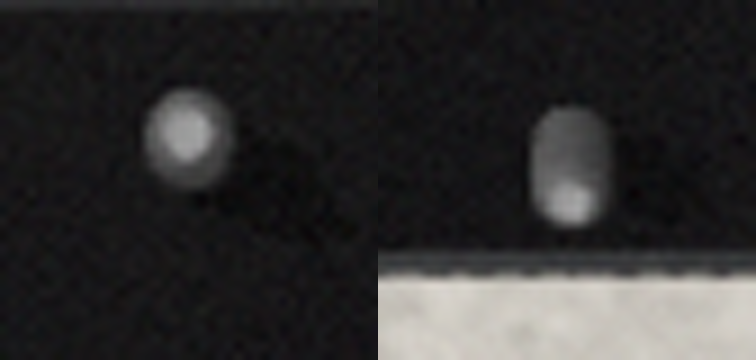

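Run:
```python
from h import *
s=read_state(); r=get_image("wrist")
a=ray(r,278.2,84.4,54);b=ray(r,279.0,207.1,54); m=(a+b)/2
ang=np.degrees(np.arctan2(*(a-b)[:2][::-1]));print(a,b,m,np.linalg.norm(a-b),ang)
M=R.from_quat(s["ee_rot"]).as_matrix();print(s["position"],np.degrees(np.arctan2(M[1,0],M[0,0])), M[:,2])
rt=get_image("top"); print([ray(rt,(x+.5)/7-.5+230,(y+.5)/7-.5+160,54)[:2] for x,y in((162,128),(234,388))])
for T in (m[:2],): d=tool(np.array([*T,100])-s["position"]);print(d,d/250)
```

```text
[638.48320478  58.78958234  54.        ] [543.04898177  28.70750514  54.        ] [590.76609327  43.74854374  54.        ] 100.06309154880321 17.495512338064103
[546.52378351  29.5931917  186.18664388] 17.066894212664597 [-4.20142548e-04  5.77389075e-05 -9.99999910e-01]
[array([639.24691454,  57.61657101]), array([544.44599504,  28.68855128])]
[46.44235942 -0.53261714 86.19000591] [ 0.18576944 -0.00213047  0.34476002]
```

Dowel spacing measures 100.06 mm, so this is a good fix: seat at (590.8, 43.7), angle 17.5°. I'll move over the seat and stop about 10 mm above seating height.

Request:
{"fn": "play_rows", "kwargs": {"targets": [{"tx": 0.09,"ty": -0.002,"tz": 0.1,"spin": -0.01,"gripper": 1},{"tx": 0.185,"ty": -0.002,"tz": 0.2,"spin": -0.01,"gripper": 1},{"tx": 0.185,"ty": -0.002,"tz": 0.35,"spin": -0.01,"gripper": 1},{"tx": 0.185,"ty": -0.002,"tz": 0.45,"spin": -0.01,"gripper": 1},{"tx": 0.185,"ty": -0.002,"tz": 0.49,"spin": -0.01,"gripper": 1},{"tx": 0.185,"ty": -0.002,"tz": 0.49,"spin": -0.01,"gripper": 1},{"tx": 0.185,"ty": -0.002,"tz": 0.49,"spin": -0.01,"gripper": 1}]}}

```text
clock: 6.78
position: [592.0, 43.2, 65.2]
ee_rot: [0.988, 0.152, 0.001, -0.0]
contact_force: [0.1, -0.3, -0.1]
gripper_width: 33.1
```

Run:
```python
from h import *
for i in range(3):
    s=read_state(); 
    r=get_image("wrist"); print(s["position"],s["contact_force"])
cv2.imwrite("pics/w6.png",cv2.resize(r["frame"][150:380,140:420,::-1],None,fx=2.5,fy=2.5))
```

```text
[591.96799086  43.15378619  65.20053933] [ 0.13294556 -0.28211278 -0.08272312]
[591.96910894  43.08565048  65.28608963] [0.73115544 0.48035245 0.78771318]
[591.8335137   43.05398087  65.16206606] [ 0.38323872  0.17812765 -0.44324251]
```

View pics/w6.png

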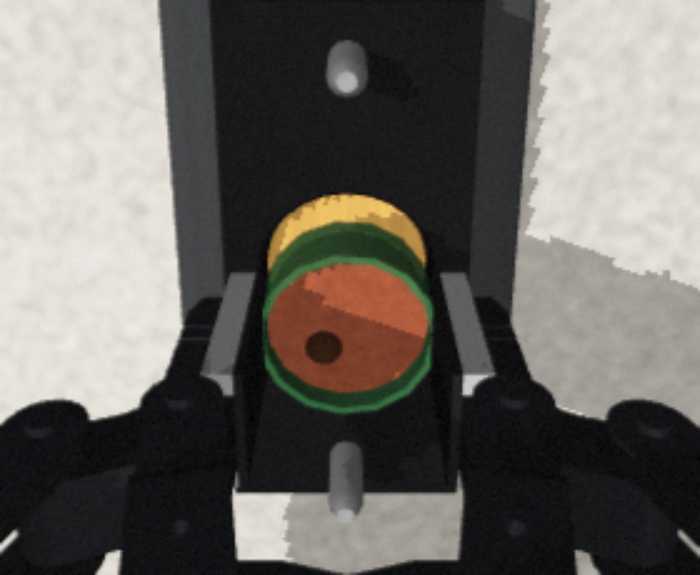

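Run:
```python
from h import *
s=read_state(); r=get_image("wrist"); f=r["frame"]
c=lambda x,y:((x+.5)/2.5-.5+140,(y+.5)/2.5-.5+150)
a=ray(r,*c(347,82),54);b=ray(r,*c(346,516),54);m=(a+b)/2;print(a,b,m,np.linalg.norm(a-b))
M=R.from_quat(s["ee_rot"]);print('seat in tool',M.inv().apply(m-s["position"]))
# dish rim outer ellipse: green mask
hsv=cv2.cvtColor(f,cv2.COLOR_RGB2HSV)
zt=s["position"][2]-4.7
L,Rr,T,B=[ray(r,*c(x,y),zt) for x,y in((263,322),(433,322),(348,256),(348,413))]
print('rim in tool',[M.inv().apply(q-s["position"]).round(2).tolist() for q in(L,Rr,T,B)])
print(M.as_euler('xyz',degrees=True))
```

```text
[638.33286177  58.18326698  54.        ] [542.9750108  28.3664413  54.       ] [590.65393628  43.27485414  54.        ] 99.910774366897
seat in tool [-0.90807825 -0.59076391 10.98349919]
rim in tool [[2.68, -16.82, 4.71], [2.71, 16.25, 4.71], [16.93, -0.3, 4.74], [-18.44, -0.26, 4.66]]
[-1.79999324e+02 -1.27169865e-01  1.74476203e+01]
```

In the tool frame the dish centre is (-0.75,-0.3) and the seat is (-0.9,-0.6), so they agree to 0.4 mm. Lowering straight down.

Request:
{"fn": "play_rows", "kwargs": {"targets": [{"tx": 0,"ty": 0,"tz": 0.015,"spin": 0,"gripper": 1},{"tx": 0,"ty": 0,"tz": 0.03,"spin": 0,"gripper": 1},{"tx": 0,"ty": 0,"tz": 0.042,"spin": 0,"gripper": 1},{"tx": 0,"ty": 0,"tz": 0.05,"spin": 0,"gripper": 1},{"tx": 0,"ty": 0,"tz": 0.056,"spin": 0,"gripper": 1},{"tx": 0,"ty": 0,"tz": 0.056,"spin": 0,"gripper": 1}]}}

```text
clock: 7.72
position: [591.1, 42.8, 50.0]
ee_rot: [0.988, 0.152, -0.0, 0.0]
contact_force: [0.2, -0.1, 1.4]
gripper_width: 33.0
```

Request:
{"fn": "play_rows", "kwargs": {"targets": [{"tx": 0,"ty": 0,"tz": 0.003,"spin": 0,"gripper": 1},{"tx": 0,"ty": 0,"tz": 0.003,"spin": 0,"gripper": 1}]}}

```text
clock: 7.98
position: [591.1, 42.8, 49.4]
ee_rot: [0.988, 0.152, 0.0, 0.0]
contact_force: [-1.5, 0.0, 4.1]
gripper_width: 33.0
```

Run:
```python
from h import *
for i in range(3):
    s=read_state(); 
    r=get_image("wrist"); print(s["position"],s["contact_force"])
cv2.imwrite("pics/w7.png",cv2.resize(r["frame"][150:380,140:420,::-1],None,fx=2.5,fy=2.5))
```

```text
[591.12361669  42.75835432  49.40988579] [-1.47759373  0.02913858  4.06645108]
[591.12156685  42.74101944  49.38986638] [-0.82721043 -0.56933772  4.09774234]
[591.1279054   42.76404999  49.36339659] [-1.13040867e+00  2.20585518e-03  3.46161603e+00]
```

View pics/w7.png

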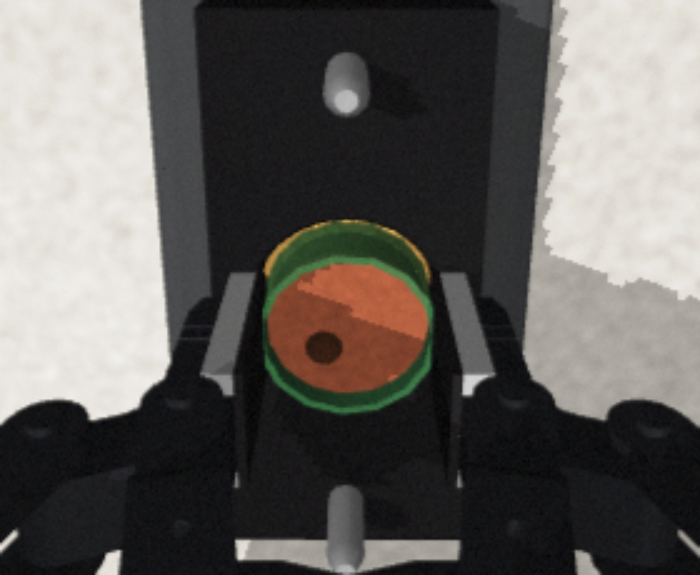

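The dish is in the recess with an even sliver of brass at its back edge, and the tray is pushing back with 4 N. Releasing.

Request:
{"fn": "play_rows", "kwargs": {"targets": [{"tx": 0,"ty": 0,"tz": 0,"spin": 0,"gripper": 0.1},{"tx": 0,"ty": 0,"tz": 0,"spin": 0,"gripper": -0.1},{"tx": 0,"ty": 0,"tz": 0,"spin": 0,"gripper": -0.3},{"tx": 0,"ty": 0,"tz": 0,"spin": 0,"gripper": -0.4},{"tx": 0,"ty": 0,"tz": 0,"spin": 0,"gripper": -0.4},{"tx": 0,"ty": 0,"tz": 0,"spin": 0,"gripper": -0.4}]}}

```text
clock: 8.88
position: [591.1, 42.8, 49.1]
ee_rot: [0.988, 0.152, 0.0, -0.0]
contact_force: [-0.2, -0.4, 0.9]
gripper_width: 60.1
```

Run:
```python
from h import *
s=read_state(); 
r=get_image("wrist"); print(s["position"],s["contact_force"])
cv2.imwrite("pics/w8.png",cv2.resize(r["frame"][150:380,140:420,::-1],None,fx=2.5,fy=2.5))
```

```text
[591.09492376  42.77353135  49.06448358] [-0.17480567 -0.38790402  0.85132029]
```

View pics/w8.png

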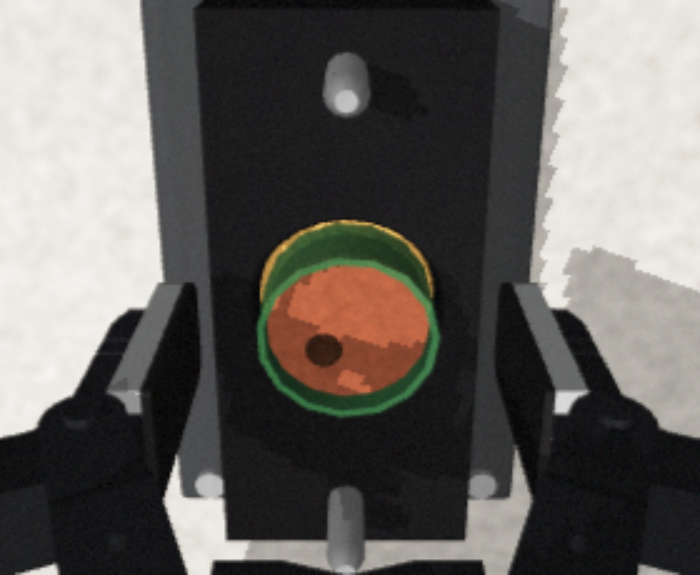

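Released; the dish sits level in the recess. Now I'll lift and go to view the cover.

Request:
{"fn": "play_rows", "kwargs": {"targets": [{"tx": 0,"ty": 0,"tz": -0.06,"spin": 0,"gripper": -0.4},{"tx": 0,"ty": 0,"tz": -0.2,"spin": 0,"gripper": -0.4},{"tx": 0,"ty": 0,"tz": -0.4,"spin": 0,"gripper": -0.6},{"tx": -0.1,"ty": 0.1,"tz": -0.6,"spin": 0.1,"gripper": -1},{"tx": -0.25,"ty": 0.25,"tz": -0.6,"spin": 0.25,"gripper": -1},{"tx": -0.4,"ty": 0.45,"tz": -0.6,"spin": 0.4,"gripper": -1},{"tx": -0.55,"ty": 0.62,"tz": -0.6,"spin": 0.59,"gripper": -1},{"tx": -0.7,"ty": 0.8,"tz": -0.6,"spin": 0.59,"gripper": -1},{"tx": -0.78,"ty": 1.0,"tz": -0.6,"spin": 0.59,"gripper": -1},{"tx": -0.78,"ty": 1.0,"tz": -0.6,"spin": 0.59,"gripper": -1},{"tx": -0.78,"ty": 1.0,"tz": -0.6,"spin": 0.59,"gripper": -1}]}}

```text
clock: 10.3
position: [479.9, -254.3, 199.8]
ee_rot: [0.997, -0.08, 0.0, 0.0]
contact_force: [-0.1, 1.0, 0.0]
gripper_width: 85.3
```

Run:
```python
from h import *
s=read_state(); 
r=get_image("wrist"); print(s["position"],s["contact_force"],R.from_quat(s["ee_rot"]).as_euler('xyz',degrees=True))
cv2.imwrite("pics/w9.png",r["frame"][:,:,::-1])
```

```text
[ 479.87755531 -254.27318299  199.75216569] [-0.05017762  0.99905545  0.00800051] [-1.79996250e+02 -5.07449968e-02 -9.14648314e+00]
```

View pics/w9.png

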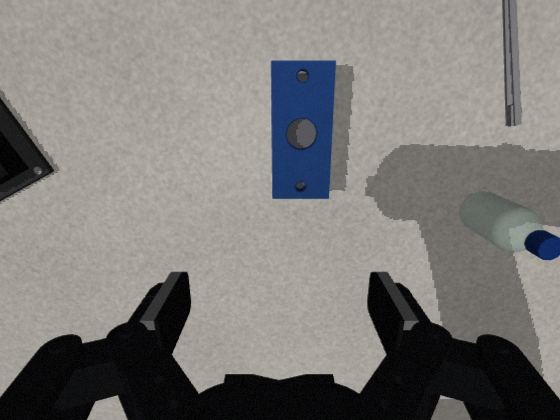

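Run:
```python
from h import *
r=get_image("wrist"); f=r["frame"]
np.save("w9.npy",f)
cv2.imwrite("pics/cov.png",cv2.resize(f[55:205,260:350,::-1],None,fx=4,fy=4,interpolation=cv2.INTER_CUBIC))
z=lambda u,v,n: cv2.resize(f[v-12:v+12,u-12:u+12,::-1],(300,300),interpolation=cv2.INTER_CUBIC)
cv2.imwrite("pics/cov2.png",np.hstack([z(302,76,0),z(300,186,0)]))
```

View pics/cov.png

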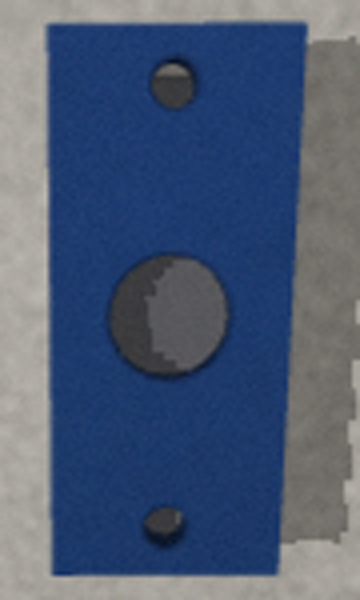

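View pics/cov2.png

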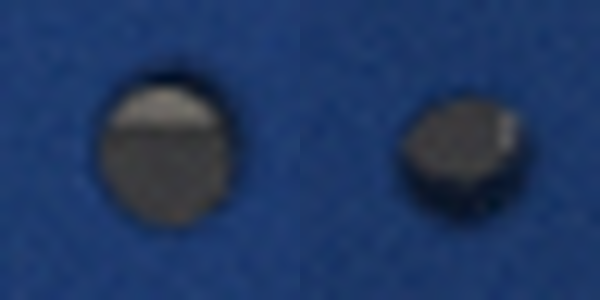

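Run:
```python
from h import *
s=read_state(); r=get_image("wrist")
a=ray(r,302.98,75.46,32);b=ray(r,300.74,186.1,32);m=(a+b)/2
print(a,b,m,np.linalg.norm(a-b),np.degrees(np.arctan2(*(a-b)[:2][::-1])))
w=ray(r,260+168.5/4-.5,55+315/4-.5,32);print('window',w)
d=tool(m-s["position"]);print(d,d/250,s["position"])
```

```text
[ 581.04551561 -290.3415833    32.        ] [ 482.90213706 -275.16407578   32.        ] [ 531.97382633 -282.75282954   32.        ] 99.3100170567697 -8.790940248066502
window [ 532.55487702 -282.67017469   32.        ]
[ 55.64731516  20.92902148 167.5831527 ] [0.22258926 0.08371609 0.67033261] [ 480.20886555 -253.36383992  199.55726429]
```

Cover holes measure 99.3 mm apart, with the centre at (532.2,-282.7) and angle -8.8°. Descending partway and re-checking.

Request:
{"fn": "play_rows", "kwargs": {"targets": [{"tx": 0.12,"ty": 0.05,"tz": 0.1,"spin": -0.008,"gripper": -1},{"tx": 0.223,"ty": 0.084,"tz": 0.25,"spin": -0.008,"gripper": -1},{"tx": 0.223,"ty": 0.084,"tz": 0.4,"spin": -0.008,"gripper": -1},{"tx": 0.223,"ty": 0.084,"tz": 0.5,"spin": -0.008,"gripper": -1},{"tx": 0.223,"ty": 0.084,"tz": 0.53,"spin": -0.008,"gripper": -1},{"tx": 0.223,"ty": 0.084,"tz": 0.53,"spin": -0.008,"gripper": -1},{"tx": 0.223,"ty": 0.084,"tz": 0.53,"spin": -0.008,"gripper": -1}]}}

```text
clock: 11.32
position: [532.8, -283.7, 68.1]
ee_rot: [0.997, -0.076, 0.001, 0.0]
contact_force: [0.0, -0.0, 0.4]
gripper_width: 85.2
```

Run:
```python
from h import *
s=read_state(); 
r=get_image("wrist"); print(s["position"],s["contact_force"],R.from_quat(s["ee_rot"]).as_euler('xyz',degrees=True),s["joint_vel"].round(3))
print(tool(np.array([532.2,-282.7,29])-s["position"]))
cv2.imwrite("pics/w10.png",r["frame"][:,:,::-1])
```

```text
[ 532.76554663 -283.70650612   68.09143227] [ 0.01416214 -0.00276345  0.43667872] [ 1.79972379e+02 -1.58545031e-01 -8.69783296e+00] [-0.006 -0.005 -0.001 -0.003  0.001 -0.   ]
[-0.82436994 -0.92479612 39.08884932]
```

View pics/w10.png

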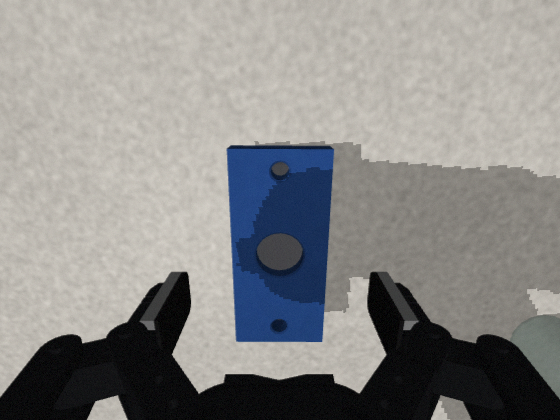

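Run:
```python
from h import *
s=read_state(); r=get_image("wrist")
for u,v in((279.5,251.5),(280,169.5),(279,325)): print((R.from_quat(s["ee_rot"]).inv().apply(ray(r,u,v,32)-s["position"])).round(2))
```

```text
[ 1.28  0.13 36.12]
[49.62  0.3  36.26]
[-50.45  -0.1   35.97]
```

Centred to about 0.5 mm. Descending to grip height and closing.

Request:
{"fn": "play_rows", "kwargs": {"targets": [{"tx": 0,"ty": 0,"tz": 0.06,"spin": 0,"gripper": -1},{"tx": 0,"ty": 0,"tz": 0.12,"spin": 0,"gripper": -1},{"tx": 0,"ty": 0,"tz": 0.154,"spin": 0,"gripper": -1},{"tx": 0,"ty": 0,"tz": 0.154,"spin": 0,"gripper": -1},{"tx": 0,"ty": 0,"tz": 0.154,"spin": 0,"gripper": -0.5},{"tx": 0,"ty": 0,"tz": 0.154,"spin": 0,"gripper": 1},{"tx": 0,"ty": 0,"tz": 0.154,"spin": 0,"gripper": 1},{"tx": 0,"ty": 0,"tz": 0.154,"spin": 0,"gripper": 1},{"tx": 0,"ty": 0,"tz": 0.154,"spin": 0,"gripper": 1}]}}

```text
clock: 12.55
position: [532.4, -283.9, 28.9]
ee_rot: [0.997, -0.076, 0.001, 0.0]
contact_force: [0.2, 0.4, 6.0]
gripper_width: 54.6
```

Run:
```python
from h import *
s=read_state(); 
r=get_image("wrist"); print(s["position"],s["contact_force"],R.from_quat(s["ee_rot"]).as_euler('xyz',degrees=True))
cv2.imwrite("pics/w11.png",r["frame"][:,:,::-1])
```

```text
[ 532.37742524 -283.89447668   28.93026557] [0.23481803 0.4428711  5.95214198] [ 1.79981031e+02 -9.80950733e-02 -8.72769815e+00]
```

View pics/w11.png

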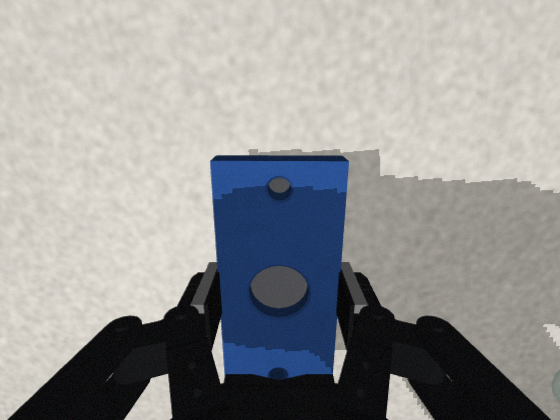

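Run:
```python
from h import *
r=get_image("wrist"); f=r["frame"]
z=lambda u,v: cv2.resize(f[v-16:v+16,u-16:u+16,::-1],(384,384),interpolation=cv2.INTER_CUBIC)
cv2.imwrite("pics/h1.png",np.hstack([z(279,186),z(279,370)]))
```

```text
(no output)
```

View pics/h1.png

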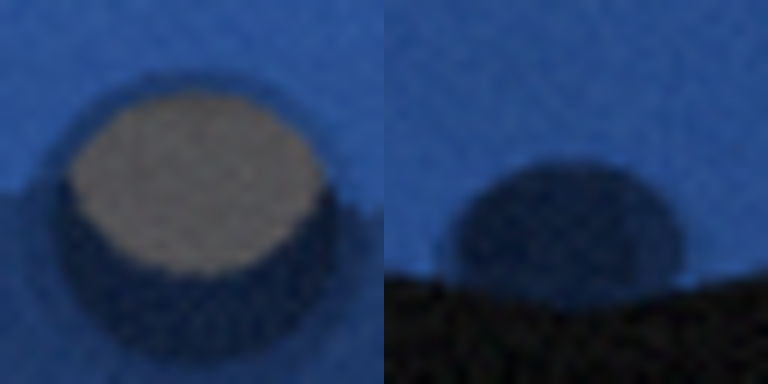

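Run:
```python
from h import *
s=read_state(); r=get_image("wrist"); f=lambda u,v,z=32:(R.from_quat(s["ee_rot"]).inv().apply(ray(r,u,v,z)-s["position"])).round(2)
print('far',f(279.2,188.0),'far top edge',f(279.2,170+88/12),'bot',f(279.2,170+362/12),'L R',f(263+60/12,188),f(263+340/12,188),'near top',f(278.1,354+155/12),'near L,R',f(263+(455-384)/12,374),f(263+(685-384)/12,374))
# window
print('window T,B,L,R',f(279,265),f(279,316),f(250,289),f(307,289))
```

```text
far [50.03 -0.17 -2.99] far top edge [54.54 -0.18 -2.99] bot [44.77 -0.16 -3.  ] L R [50.03 -4.8  -3.  ] [50.04  4.85 -2.99] near top [-44.47  -0.59  -3.16] near L,R [-49.14  -5.33  -3.17] [-49.13   4.57  -3.16]
window T,B,L,R [14.19 -0.21 -3.06] [-13.31  -0.17  -3.1 ] [  1.66 -13.64  -3.08] [ 1.68 12.79 -3.07]
```

The cover sits in the grip at tool x≈+0.1, y≈-0.25, almost square. Lifting and carrying it to the base.

Request:
{"fn": "play_rows", "kwargs": {"targets": [{"tx": 0,"ty": 0,"tz": -0.02,"spin": 0,"gripper": 1},{"tx": 0,"ty": 0,"tz": -0.1,"spin": 0,"gripper": 1},{"tx": 0,"ty": 0,"tz": -0.25,"spin": 0,"gripper": 1},{"tx": 0,"ty": -0.05,"tz": -0.4,"spin": -0.05,"gripper": 1},{"tx": 0,"ty": -0.18,"tz": -0.48,"spin": -0.15,"gripper": 1},{"tx": 0.01,"ty": -0.35,"tz": -0.48,"spin": -0.28,"gripper": 1},{"tx": 0.01,"ty": -0.52,"tz": -0.48,"spin": -0.4,"gripper": 1},{"tx": 0.02,"ty": -0.68,"tz": -0.48,"spin": -0.5,"gripper": 1},{"tx": 0.03,"ty": -0.84,"tz": -0.48,"spin": -0.58,"gripper": 1},{"tx": 0.03,"ty": -0.95,"tz": -0.48,"spin": -0.58,"gripper": 1},{"tx": 0.03,"ty": -1.0,"tz": -0.48,"spin": -0.58,"gripper": 1},{"tx": 0.03,"ty": -1.0,"tz": -0.48,"spin": -0.58,"gripper": 1}]}}

```text
clock: 14.2
position: [576.8, -37.6, 147.6]
ee_rot: [0.989, 0.151, -0.001, -0.0]
contact_force: [-0.5, -0.6, -1.0]
gripper_width: 54.7
```

Run:
```python
from h import *
s=read_state(); 
r=get_image("wrist"); print(s["position"],s["contact_force"],s["gripper_width"],R.from_quat(s["ee_rot"]).as_euler('xyz',degrees=True))
d=tool(np.array([590.7,43.2,95])-s["position"]);print(d,d/250)
cv2.imwrite("pics/w12.png",r["frame"][:,:,::-1])
```

```text
[576.77986626 -37.56584537 147.62725696] [-0.52264383 -0.58366003 -1.02945937] 54.67128463339279 [-1.79986086e+02  6.61784507e-02  1.73951685e+01]
[ 37.42217958 -72.936231    52.59664209] [ 0.14968872 -0.29174492  0.21038657]
```

View pics/w12.png

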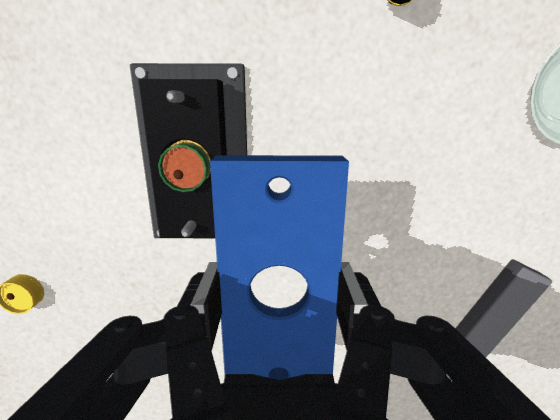

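The cover is held unchanged, with its far hole at (279,187), and the dish is in the recess at (186,166). I'll re-measure the dowels from here.

Run:
```python
from h import *
r=get_image("wrist"); f=r["frame"]
z=lambda u,v: cv2.resize(f[v-16:v+16,u-16:u+16,::-1],(384,384),interpolation=cv2.INTER_CUBIC)
cv2.imwrite("pics/h2.png",np.hstack([z(176,97),z(187,229)]))
```

```text
(no output)
```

View pics/h2.png

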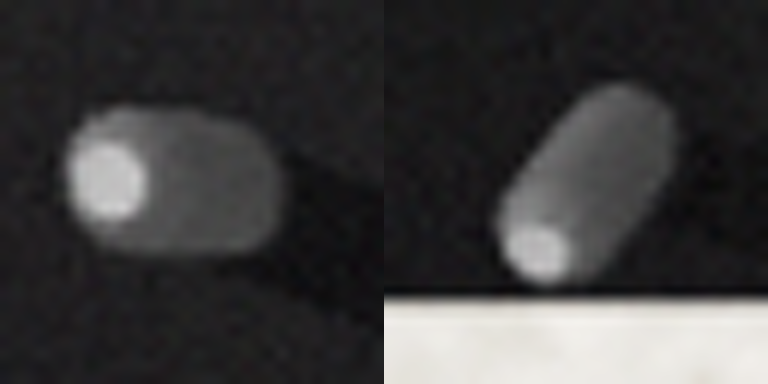

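Run:
```python
from h import *
s=read_state(); r=get_image("wrist")
c=lambda x,y,u,v:(u-16+(x+.5)/12-.5,v-16+(y+.5)/12-.5)
a=ray(r,*c(108,180,176,97),54);b=ray(r,*c(537-384,252,187,229),54);m=(a+b)/2
M=R.from_quat(s["ee_rot"]); print(m,np.linalg.norm(a-b),np.degrees(np.arctan2(*(a-b)[:2][::-1])),M.as_euler('xyz',degrees=True))
print(s["position"],M.inv().apply(m-s["position"]),M.inv().apply(a-s["position"]),M.inv().apply(b-s["position"]))
```

```text
[590.71952415  43.18410166  54.        ] 99.92099691860776 17.293020806445274 [-1.79993167e+02  4.89118860e-02  1.73041579e+01]
[576.73511633 -38.57316769 147.81811242] [ 37.74976111 -73.88610586  93.79473264] [ 87.71024042 -73.87639969  93.75208154] [-12.21071821 -73.89581203  93.83738374]
```

Request:
{"fn": "play_rows", "kwargs": {"targets": [{"tx": 0.05,"ty": -0.1,"tz": 0,"spin": 0,"gripper": 1},{"tx": 0.1,"ty": -0.2,"tz": 0,"spin": 0,"gripper": 1},{"tx": 0.15,"ty": -0.28,"tz": 0.05,"spin": 0,"gripper": 1},{"tx": 0.15,"ty": -0.294,"tz": 0.14,"spin": 0,"gripper": 1},{"tx": 0.15,"ty": -0.294,"tz": 0.21,"spin": 0,"gripper": 1},{"tx": 0.15,"ty": -0.294,"tz": 0.21,"spin": 0,"gripper": 1},{"tx": 0.15,"ty": -0.294,"tz": 0.21,"spin": 0,"gripper": 1},{"tx": 0.15,"ty": -0.294,"tz": 0.21,"spin": 0,"gripper": 1},{"tx": 0.15,"ty": -0.294,"tz": 0.21,"spin": 0,"gripper": 1}]}}

```text
clock: 15.48
position: [591.4, 43.5, 96.3]
ee_rot: [0.989, 0.151, 0.001, -0.0]
contact_force: [-0.5, -0.0, -1.6]
gripper_width: 54.3
```

Run:
```python
from h import *
for i in range(4):
    s=read_state(); r=get_image("wrist"); print(s["position"],s["contact_force"],R.from_quat(s["ee_rot"]).as_euler('xyz',degrees=True))
print(tool(np.array([590.7,43.45,90])-s["position"]))
cv2.imwrite("pics/w13.png",r["frame"][:,:,::-1])
```

```text
[591.36463228  43.53216179  96.27538022] [-0.51674017 -0.00550125 -1.60167039] [-1.79998584e+02 -7.97485335e-02  1.73411962e+01]
[591.27059467  43.53588678  96.1504696 ] [ 0.21551498 -0.4843337  -2.22118533] [-1.79998124e+02 -6.42591464e-02  1.73431652e+01]
[591.19144031  43.53232784  96.01082553] [-0.14386419  0.55546024 -0.86267119] [-1.79996956e+02 -4.88922048e-02  1.73438920e+01]
[591.10963521  43.54546874  95.92029838] [ 0.31818282  0.08573195 -1.36024599] [-1.79997939e+02 -3.56543455e-02  1.73494147e+01]
[-0.42239556 -0.03095565  5.92009053]
```

View pics/w13.png

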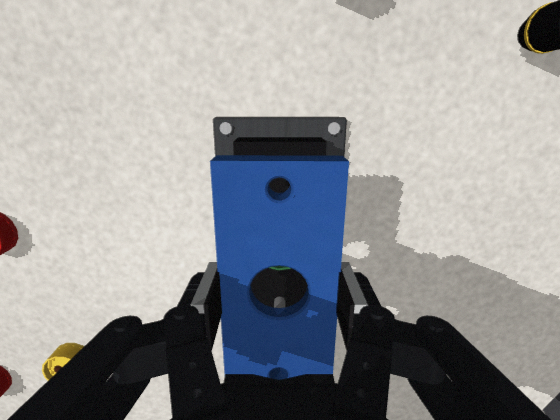

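Request:
{"fn": "play_rows", "kwargs": {"targets": [{"tx": -0.001,"ty": 0,"tz": 0.04,"spin": 0,"gripper": 1},{"tx": -0.001,"ty": 0,"tz": 0.08,"spin": 0,"gripper": 1},{"tx": -0.001,"ty": 0,"tz": 0.1,"spin": 0,"gripper": 1},{"tx": -0.001,"ty": 0,"tz": 0.1,"spin": 0,"gripper": 1},{"tx": -0.001,"ty": 0,"tz": 0.1,"spin": 0,"gripper": 1}]}}

```text
clock: 16.3
position: [591.0, 43.5, 70.7]
ee_rot: [0.989, 0.151, 0.0, 0.0]
contact_force: [-0.6, 0.0, -0.8]
gripper_width: 54.6
```

Run:
```python
from h import *
for i in range(3):
    s=read_state(); r=get_image("wrist"); print(s["position"],s["contact_force"])
print(tool(np.array([590.7,43.45,90])-s["position"]))
f=r["frame"]; z=lambda u,v: cv2.resize(f[v-20:v+20,u-20:u+20,::-1],(400,400),interpolation=cv2.INTER_CUBIC)
cv2.imwrite("pics/h3.png",np.hstack([z(279,188),cv2.resize(f[250:390,210:350,::-1],(400,400))]))
```

```text
[590.9912823   43.51699796  70.66969974] [-0.59507467  0.00521384 -0.79233527]
[591.04101103  43.52449859  70.81623071] [ 0.34707397  0.11871344 -1.2845554 ]
[591.0550646   43.52253613  70.90962628] [ 0.43136957 -0.64860753 -1.49787156]
[ -0.3465512   -0.03660764 -19.09063286]
```

View pics/h3.png

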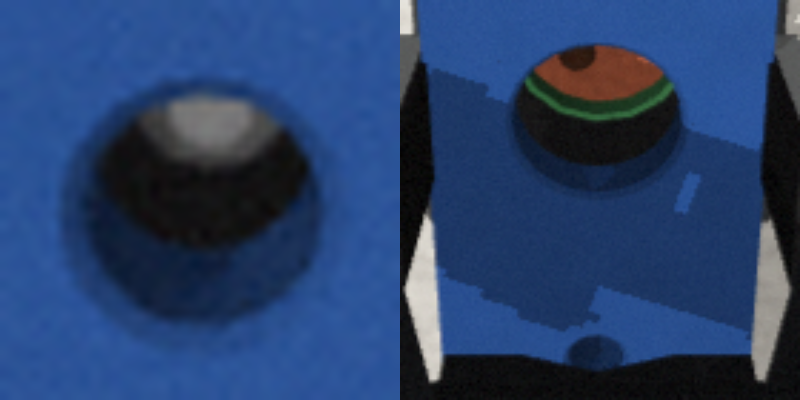

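Run:
```python
from h import *
s=read_state(); r=get_image("wrist");M=R.from_quat(s["ee_rot"])
f=lambda x,y,z:M.inv().apply(ray(r,259+(x+.5)/10-.5,168+(y+.5)/10-.5,z)-s["position"]).round(2)
zt=s["position"][2]+3
print('dowel tip (bright 165-258?)',f(208,122,54),f(165,122,54),f(253,122,54),'hole top rim',f(206,203,zt),f(62,203,zt),f(325,203,zt),f(90,203,zt))
```

```text
dowel tip (bright 165-258?) [48.92 -0.13 16.94] [48.92 -2.18 16.94] [48.92  2.   16.94] hole top rim [50.3  -0.26 -2.96] [50.3  -6.21 -2.96] [50.31  4.67 -2.96] [50.3  -5.05 -2.96]
```

The far dowel tip is visible through the hole, about 0.5–1 mm on the near side. I'll nudge −0.6 mm in x and keep lowering.

Request:
{"fn": "play_rows", "kwargs": {"targets": [{"tx": -0.0025,"ty": 0,"tz": 0.0,"spin": 0,"gripper": 1},{"tx": -0.0025,"ty": 0,"tz": 0.012,"spin": 0,"gripper": 1},{"tx": -0.0025,"ty": 0,"tz": 0.024,"spin": 0,"gripper": 1},{"tx": -0.0025,"ty": 0,"tz": 0.036,"spin": 0,"gripper": 1},{"tx": -0.0025,"ty": 0,"tz": 0.036,"spin": 0,"gripper": 1}]}}

```text
clock: 17.12
position: [590.1, 43.2, 61.2]
ee_rot: [0.989, 0.151, -0.0, 0.0]
contact_force: [-0.4, -0.0, -1.5]
gripper_width: 54.7
```

Run:
```python
from h import *
for i in range(3):
    s=read_state(); r=get_image("wrist"); print(s["position"],s["contact_force"])
f=r["frame"]; z=lambda u,v: cv2.resize(f[v-20:v+20,u-20:u+20,::-1],(400,400),interpolation=cv2.INTER_CUBIC)
cv2.imwrite("pics/h4.png",np.hstack([z(279,188),cv2.resize(f[250:390,210:350,::-1],(400,400))]))
```

```text
[590.0913965   43.22661423  61.1813597 ] [-0.38216713 -0.03222933 -1.49946403]
[590.14056421  43.25297658  61.35726828] [-0.37048015  0.85201806 -1.59808855]
[590.17051395  43.2706663   61.4639495 ] [ 0.25277545  0.13447889 -0.77567929]
```

View pics/h4.png

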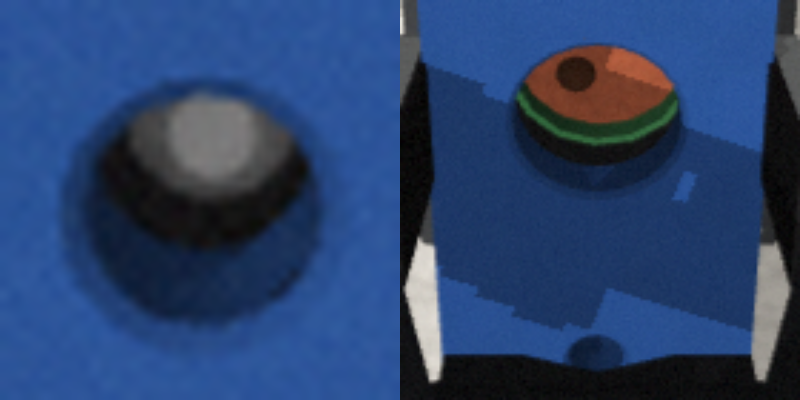

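Run:
```python
from h import *
s=read_state(); r=get_image("wrist");M=R.from_quat(s["ee_rot"])
f=lambda x,y,z:M.inv().apply(ray(r,259+(x+.5)/10-.5,168+(y+.5)/10-.5,z)-s["position"]).round(2)
print(s["position"],'tip',f(210,136,54),'bottom rim centre ~', f(206,203,s["position"][2]+3))
print('seat in tool',M.inv().apply(np.array([590.7,43.3,54])-s["position"]))
```

```text
[590.21861248  43.30618232  61.58069429] tip [ 5.052e+01 -4.000e-02  7.580e+00] bottom rim centre ~ [50.29 -0.23 -3.  ]
seat in tool [0.45763007 0.14926832 7.58069863]
```

The dowel tip and hole agree within 0.3 mm. Lowering onto the dish.

Request:
{"fn": "play_rows", "kwargs": {"targets": [{"tx": 0.0005,"ty": 0,"tz": 0.01,"spin": 0,"gripper": 1},{"tx": 0.0005,"ty": 0,"tz": 0.02,"spin": 0,"gripper": 1},{"tx": 0.0005,"ty": 0,"tz": 0.03,"spin": 0,"gripper": 1},{"tx": 0.0005,"ty": 0,"tz": 0.036,"spin": 0,"gripper": 1},{"tx": 0.0005,"ty": 0,"tz": 0.036,"spin": 0,"gripper": 1},{"tx": 0.0005,"ty": 0,"tz": 0.036,"spin": 0,"gripper": 1}]}}

```text
clock: 18.08
position: [590.3, 43.3, 52.6]
ee_rot: [0.989, 0.151, -0.0, 0.0]
contact_force: [-0.5, -0.2, -1.2]
gripper_width: 54.6
```

Run:
```python
from h import *
for i in range(3):
    s=read_state(); r=get_image("wrist"); print(s["position"],s["contact_force"],s["wrist_torque"])
cv2.imwrite("pics/w14.png",r["frame"][:,:,::-1])
```

```text
[590.29271555  43.30169235  52.57291991] [-0.45808318 -0.1816047  -1.23871733] [-0.05301596  0.0326064  -0.01192301]
[590.28590626  43.3108941   52.60033623] [ 0.1415098  -0.4375631  -1.79860763] [-0.0048233   0.06283616  0.02091008]
[590.29625034  43.31036723  52.61107222] [ 0.15861622 -0.90620389 -1.40671444] [ 0.01422638 -0.00854261  0.0411296 ]
```

View pics/w14.png

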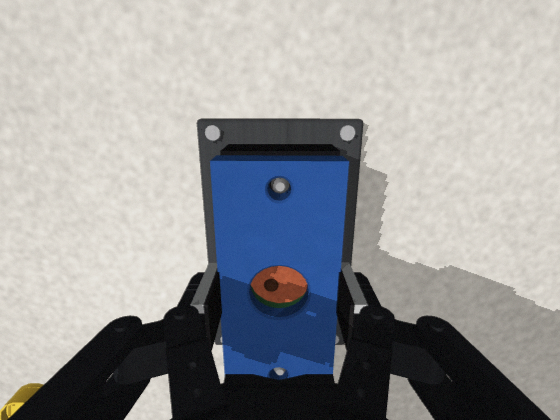

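Both dowels are through the holes, at (279,187) and (279,372). Pressing down in small steps while watching the force.

Request:
{"fn": "play_rows", "kwargs": {"targets": [{"tx": 0,"ty": 0,"tz": 0.006,"spin": 0,"gripper": 1},{"tx": 0,"ty": 0,"tz": 0.012,"spin": 0,"gripper": 1},{"tx": 0,"ty": 0,"tz": 0.018,"spin": 0,"gripper": 1},{"tx": 0,"ty": 0,"tz": 0.02,"spin": 0,"gripper": 1},{"tx": 0,"ty": 0,"tz": 0.02,"spin": 0,"gripper": 1}]}}

```text
clock: 18.85
position: [590.3, 43.3, 47.9]
ee_rot: [0.989, 0.151, 0.0, 0.0]
contact_force: [-2.2, 0.5, 3.7]
gripper_width: 54.3
```

Request:
{"fn": "play_rows", "kwargs": {"targets": [{"tx": 0,"ty": 0,"tz": 0.005,"spin": 0,"gripper": 1},{"tx": 0,"ty": 0,"tz": 0.01,"spin": 0,"gripper": 1},{"tx": 0,"ty": 0,"tz": 0.012,"spin": 0,"gripper": 1},{"tx": 0,"ty": 0,"tz": 0.012,"spin": 0,"gripper": 1},{"tx": 0,"ty": 0,"tz": 0.012,"spin": 0,"gripper": 1}]}}

```text
clock: 19.48
position: [590.3, 43.3, 45.0]
ee_rot: [0.989, 0.151, 0.0, 0.0]
contact_force: [-3.6, -0.6, 5.4]
gripper_width: 54.5
```

Request:
{"fn": "play_rows", "kwargs": {"targets": [{"tx": 0,"ty": 0,"tz": 0.003,"spin": 0,"gripper": 1},{"tx": 0,"ty": 0,"tz": 0.006,"spin": 0,"gripper": 1},{"tx": 0,"ty": 0,"tz": 0.006,"spin": 0,"gripper": 1},{"tx": 0,"ty": 0,"tz": 0.006,"spin": 0,"gripper": 1}]}}

```text
clock: 19.98
position: [590.3, 43.3, 44.9]
ee_rot: [0.989, 0.151, 0.0, 0.0]
contact_force: [-5.7, 0.2, 13.8]
gripper_width: 54.4
```

Run:
```python
from h import *
for i in range(3):
    s=read_state(); r=get_image("wrist"); print(s["position"],s["contact_force"],s["wrist_torque"])
cv2.imwrite("pics/w15.png",r["frame"][:,:,::-1])
r=get_image("scene");cv2.imwrite("pics/s15.png",cv2.resize(r["frame"][200:270,220:310,::-1],None,fx=8,fy=8,interpolation=cv2.INTER_CUBIC))
```

```text
[590.31601453  43.31086139  44.90697803] [-5.67306838  0.24431974 13.82527161] [ 0.24636952  1.63253152 -0.03266309]
[590.31631057  43.30604339  44.87568904] [-5.79849023  1.11364053 12.75916706] [ 0.24875969  1.66308145 -0.08884313]
[590.34991872  43.34702343  44.89942634] [-6.30841076  0.71495874 12.93142491] [ 0.28217352  1.66016657 -0.07098819]
```

View pics/w15.png

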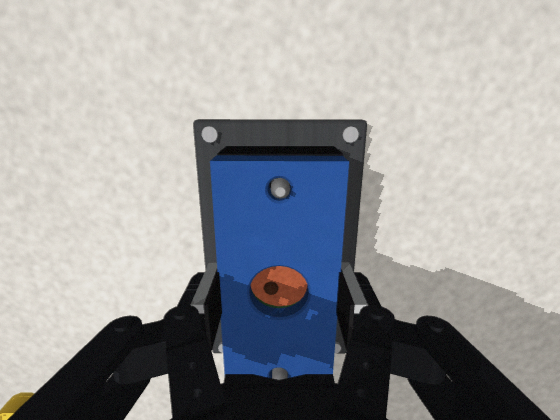

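View pics/s15.png

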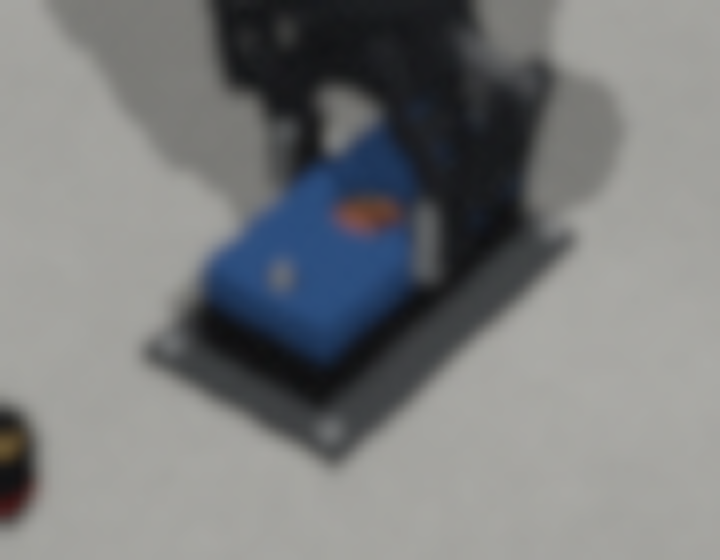

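The TCP stopped at 44.9 mm, where flush should be about 45, and the force jumped to 14 N. I'll verify flushness from depth at the cover's corners.

Run:
```python
from h import *
s=read_state(); r=get_image("wrist"); D=r["depth"];W=r["world_to_cam"];K=r["mtx"]
v,u=np.indices(D.shape); q=np.stack([(u-K[0,2])/K[0,0]*D,-(v-K[1,2])/K[1,1]*D,-D],-1).reshape(-1,3)
p=((q-W[:3,3])@W[:3,:3]); 
hsv=cv2.cvtColor(r["frame"],cv2.COLOR_RGB2HSV); m=cv2.inRange(hsv,(100,120,40),(125,255,255)); m=cv2.erode(m,np.ones((5,5)))
m[:170]=0; m=m.reshape(-1)>0
a=np.radians(17.4); d=p-np.array([590.7,43.3,0]); X=d[:,0]*np.cos(a)+d[:,1]*np.sin(a); Y=-d[:,0]*np.sin(a)+d[:,1]*np.cos(a)
k=m&(D.reshape(-1)>0)&(p[:,2]>40)&(p[:,2]<60)
A=np.c_[X[k],Y[k],np.ones(k.sum())]; c,res,_,_=np.linalg.lstsq(A,p[k,2],rcond=None); print(k.sum(),c,'tilt rad',np.hypot(*c[:2]),'std',np.std(A@c-p[k,2]), X[k].min(),X[k].max())
# foot plate reference
ft=(np.abs(X)<74)&(np.abs(Y)<43)&(np.abs(Y)>33)&(p[:,2]<12)&(p[:,2]>3); print('foot z',np.median(p[ft,2]),'X dep',np.polyfit(X[ft],p[ft,2],1) if ft.sum() else 0)
bn=(np.abs(p[:,2])<6)&(X>90); print('bench',np.median(p[bn,2]))
print(R.from_quat(s["ee_rot"]).as_euler('xyz',degrees=True),s["position"],s["contact_force"])
for x,y in((173-1,0),):pass
h=[ray(r,279.5,187.5,48)];
```

```text
21051 [1.31018956e-03 1.03889134e-04 4.77807700e+01] tilt rad 0.001314301959206601 std 0.7016061825819906 -52.05624431007025 57.794446931231086
foot z 7.949784230718517 X dep [1.38775944e-03 8.02356032e+00]
bench -0.1629360538892139
[ 1.79982130e+02 -2.29522866e-02  1.73740520e+01] [590.33343576  43.33146856  44.86986469] [-5.88360708 -0.17487183 13.25917968]
```

Plane fit: cover top at z = 47.8 mm (48 expected when flush), tilt 0.001 rad, foot plate 8.0 mm. So it's flush all round. A short hold to confirm it's stable, then hand in.

Request:
{"fn": "play_rows", "kwargs": {"targets": [{"tx": 0,"ty": 0,"tz": 0.001,"spin": 0,"gripper": 1},{"tx": 0,"ty": 0,"tz": 0.001,"spin": 0,"gripper": 1},{"tx": 0,"ty": 0,"tz": 0.001,"spin": 0,"gripper": 1},{"tx": 0,"ty": 0,"tz": 0.001,"spin": 0,"gripper": 1},{"tx": 0,"ty": 0,"tz": 0.001,"spin": 0,"gripper": 1},{"tx": 0,"ty": 0,"tz": 0.001,"spin": 0,"gripper": 1}]}}

```text
clock: 20.98
position: [590.3, 43.3, 44.9]
ee_rot: [0.989, 0.151, 0.0, 0.0]
contact_force: [-6.0, 0.9, 15.4]
gripper_width: 54.0
```

Run:
```python
from h import *
s=read_state(); print(s["position"],s["contact_force"],s["gripper_width"],s["joint_vel"].round(4)); print(job_done())
```

```text
[590.32358384  43.32918371  44.88183057] [-6.02260434  0.89911425 15.42098153] 54.00871845200408 [-0.001   0.      0.0008 -0.002   0.0004 -0.0017]
the job is handed in; nothing more can be done
None
```

The specimen dish is in the recess and released. The blue cover is on both dowels, and I handed the job in at about 21 s with the gripper still holding it pressed shut; no verdict is reported.

- **Cover flush:** in the depth image its top was at 47.8 mm (48 mm is flush), with a tilt of about 0.001 rad. The tool stopped at 44.9 mm and did not go lower when I commanded it further down.
- **Push and position:** the push was about 15 N, more than the 8 N or so the spring needs. The arm was at rest, and the cover sat about 0.5 mm from the seat.
- **Bystanders:** my moves stayed clear of them, but I did not re-measure their positions at the end.

Three readings did not match expectations:
- The gripper read about 33 mm on the 36 mm dish and 54 mm on the 56 mm cover, probably from pad give.
- There was a steady sideways force of about 6 N at the end, probably light contact with the dowels.
- Measured tool positions drifted by up to about 1 mm after moves, so I aligned the holes to the dowels by camera instead.

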